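# Nest a beaker in its draught cup under the sensor boom and draw the boom out to 150 mm

## Task

Get the temperature-check stand ready for a reading before weighing: set the metal draught cup upright into the shallow dish on the stand first, then gently stand the glass beaker inside that cup, letting go of each. Then pinch the black sensor head so that its lock button is squeezed fully in, and while pinching it draw the boom out until its scale reads 150 mm at the mouth of the sleeve (the third long mark), and finish while still holding it there, because its spring pulls it home. Do not tip or drop the beaker, let the sensor touch the vessels or push the weigh boat, rubber stopper or tape roll aside.

Things in the scene. Friction and masses are not known exactly. Their poses are not given: they have to be found in the camera images.
- stand: Fixed temperature-check stand: grey base plate 90 mm wide (its x) by 385 mm long (its y), top 10 mm above the bench; a post at y = 285 mm carries a sleeve with a telescoping boom, axis 127 mm above the bench over the plate's long centre line. Origin at bench height under the dish axis; x points away from the robot, y from dish to post (to the robot's left), z up
- dish_centre (a point): Centre of the inner floor of the shallow round steel dish fixed on the base plate, 14 mm above the bench. The dish is 77 mm outside, 71 mm inside, its rim 30 mm above the bench. The draught cup stands here with 4 mm of play all round
- sleeve_mouth (a point): Mouth of the square aluminium sleeve, on the boom axis, y = 177 mm of the stand; the sleeve runs on to y = 404 mm. A dark collar round the mouth (y 177 to 200 mm, x -39 to +16 mm of the stand, top 141 mm above the bench) holds the latch on its near side. The boom's scale is read here
- draught_cup: Loose straight-sided open aluminium cup, 62 mm outside diameter, 56 mm inside, 40 mm tall, floor 4 mm thick, about 90 g, upright on the bench. Origin at the centre of its underside, z up. Standing in the dish its rim is 54 mm above the bench, 24 mm above the dish rim; take it across the outside near the rim
- glass_beaker: Loose clear empty glass beaker, 46 mm outside diameter, 60 mm tall, about 50 g, upright on the bench. Origin at the centre of its underside, z up. Standing in the nested cup (5 mm of play all round) its underside is 18 mm and its rim 78 mm above the bench, 24 mm above the cup rim; take it across the outside near the rim
- boom (a joint): Extension of the boom in m: 0 home and latched (2 mm slack), at most 0.18; as it grows the head moves along -y of the stand, towards the dish. Scale on the bar's top: short mark each 10 mm, long one at 0, 50, 100 and 150 mm, read at the sleeve mouth; at 0.150 the sensor is over the dish axis. A spring pulls it home with 2 to 3.5 N; friction under 1 N
- head_centre (a point): Middle of the black sensor head on the boom's end, 127 mm above the bench; at y = 150 mm of the stand when home. Block 30 mm (stand x) by 40 mm (y) by 30 mm tall, open from above; far (+x) face has a finger pad 1.5 mm proud, near (-x) face the lock button. The sensor barrel, 21 mm wide, ends 35.5 mm below this point, 13.5 mm above the nested beaker's rim
- sensor_head: The moving part: boom bar and black sensor head with its sensor and lock button; origin at head_centre, axes parallel to the stand's. It only slides along the boom axis and does not turn. Room to keep clear of: a tall framed glass cabinet stands behind the stand, its front 0.65 m ahead of the robot base (x), from about y = -0.05 to 0.35 m
- lock_button (a joint): Travel of the lock button in m: 0 out, 0.005 fully in, along +x of the stand (away from the robot). 2 N starts it, 6 N holds it fully in; its hook frees the boom beyond about 0.0037. Cap 24 mm (along stand y) by 20 mm tall; across cap and far pad the head measures 39.5 mm with the button out, 34.5 mm with it in
- button_face (a point): Middle of the button's outer face, 23 mm from head_centre towards -x of the stand when out, 18 mm when in
- weigh_boat: Bystander: loose white square weighing boat, 55 mm wide, 16 mm tall, origin at the centre of its underside; leave alone
- rubber_stopper: Bystander: loose brown rubber stopper, 31 mm wide, 25 mm tall, origin at the centre of its underside; leave alone
- tape_roll: Bystander: loose roll of tape, 82 mm wide, 19 mm tall, origin at the centre of its underside; leave alone
There are look-alikes about, which are no part of the job. Leave any orange look-alike of the glass_beaker alone. What is shaped like the draught_cup but red is not meant.

How it is judged (in metres and radians):
On the way, in this order (a step that is already met when the one before it is completed fails the run):
1. the draught cup stands upright in the dish and has been let go (horizontal distance between draught_cup and dish_centre below 0.007 m and z of draught_cup in the frame of dish_centre below 0.003 m and angle between draught_cup's own z axis and vertical below 0.08 rad and contact force between the fingers and draught_cup below 0.1 N), for 0.2 s.
2. the glass beaker stands upright inside the cup and has been let go (horizontal distance between glass_beaker and draught_cup below 0.008 m and z of glass_beaker in the frame of draught_cup below 0.007 m and angle between glass_beaker's own z axis and vertical below 0.08 rad and contact force between the fingers and glass_beaker below 0.1 N), for 0.2 s.
3. the lock button is squeezed in while the boom is still home (value of joint lock_button above 0.0037 m and value of joint boom below 0.008 m and contact force between the fingers and sensor_head above 1 N), for 0.05 s.
At the end, for the whole second after the job is handed in: The gripper still pinches the sensor head with the lock button in, the boom stands still at 150 mm (within 3 mm) on its scale, the draught cup sits upright on the floor of the dish and the beaker upright on the floor of the cup, both let go and untouched by the robot (value of joint boom between 0.147 and 0.153 m and velocity of joint boom between -0.01 and 0.01 m/s and value of joint lock_button above 0.0037 m and contact force between the fingers and sensor_head above 1.5 N and horizontal distance between draught_cup and dish_centre below 0.007 m and z of draught_cup in the frame of dish_centre below 0.003 m and angle between each of draught_cup, glass_beaker's own z axis and vertical below 0.08 rad and horizontal distance between glass_beaker and draught_cup below 0.008 m and z of glass_beaker in the frame of draught_cup below 0.007 m and linear speed of each of glass_beaker, draught_cup below 0.02 m/s and contact force between the arm and glass_beaker below 0.1 N and contact force between the arm and draught_cup below 0.1 N); the arm keeps its last pose, push and grip.
It fails at once if the beaker is tipped over (angle between glass_beaker's own z axis and vertical above 0.6 rad).
It fails at once if the beaker is dropped (falls faster than 0.6 m/s out of the fingers, a fall of some 20 mm) (linear speed of glass_beaker above 0.6 m/s and contact force between the fingers and glass_beaker below 0.01 N).
It fails at once if the sensor head strikes a vessel (contact force between sensor_head and glass_beaker above 0.5 N or contact force between sensor_head and draught_cup above 0.5 N).
It fails at once if a bystander is pushed aside by more than 30 mm (distance of any of weigh_boat, rubber_stopper, tape_roll from where it was at the start of the episode above 0.03 m).
It also fails if it takes over 64 s, if anything falls off the work surface, if the arm or the gripper's body presses on something with over 40 N, if the wrist force passes 120 N, or if a joint passes its speed limit or range.

## Robot

A 7-joint arm with a two-finger parallel gripper is mounted at the origin on a cart in front of the work surface, level with it; the furniture and walls round the work are solid. World frame = base frame: x ahead of the robot, y to its left, z up, the work surface at z = 0. Lengths are in mm, angles in rad, forces in N, time in s.
With the tool pointing down it reaches from about 400 to 875 mm from the base axis. Payload 19.3 kg.
Tool frame: the origin (TCP) lies at the very end of the fingers, on their centre line; the grasp point (between the pads) lies 19 mm behind it (grip_point_offset is the z of the grasp point in the tool frame, in mm); z points along the fingers, x is the direction in which the jaws open and shut, and the axes are right-handed (so a half turn about z gives the same grasp; the last joint's range is limited). The gripper opens to 85 mm and grips with 20 to 120 N. Pads are 22 mm wide; open, the fingers measure 114 mm over their backs; the gripper's body (76 mm by 85 mm) begins 54 mm behind the grasp point. The pads swing forward as they close: fully open they stand 13 mm farther back than shut.
Start: joints at [-1.297, 0.521, -0.036, 1.599, 0.021, 1.021, -0.113], TCP at [210.685, 588.41, 231.291] pointing down, gripper open.
Joint ranges: [-2.91, 2.91], [-0.3, 2.13], [-1.5, 1.42], [0.17, 2.43], [-1.26, 4.41], [0.16, 1.93], [-2.52, 2.52]. Speed limits (rad/s): [1.89, 1.89, 2.39, 2.39, 3.01, 3.01, 3.01].

## Interface

Orientations are given as a 3x3 rotation matrix whose columns are the frame's x, y, z axes.
In Python, from workcell import movep, movel, goto_joints, open_gripper, clamp, wait, inverse_kinematics, read_state, camera, PlanningError, finish_job, grip_point_offset gives the robot as it stands. Calls block until the motion is done:
- movep(position, orientation): joint-space move of the TCP to a pose.
- movel(position, frame=None, max_speed=150, guard=None): straight line of the TCP; frame=None keeps the orientation; max_speed is the mean speed in mm/s. With guard (N) it stops when the force on the tool has changed by that much, and returns True; else False.
- goto_joints(angles): joint-space move.
- open_gripper() and clamp(): open the fingers fully, or close them until they stop; the grip force is fixed at half the most.
- wait(seconds).
- inverse_kinematics(position, orientation): joint angles nearest the present ones, or None.
- read_state(): the state.
- camera(name): name is "side" or "top"; returns a dict with "image" (420x560x3 uint8, blue, green, red), "range_z" (420x560 float32, mm along the optical axis (not along the pixel's ray), 0 where there is no reading), "fx", "fy", "cx", "cy" (pixels), "cam_to_world" (4x4, takes a point from camera to world coordinates). Camera axes: x right, y up, looking along -z (the intrinsics and any distortion apply to the point x, -y, -z); pixel columns grow to the right and rows downward; lengths in mm; the calibration is good to about 2 mm. A picture is of the moment at which its call begins.
A pose or a line that the arm cannot do raises PlanningError and nothing moves.
- finish_job(): hands the job in, once; it reports no verdict.
The state is a dict: "time": time; "qpos": joint angles; "qvel": joint speeds; "joint_efforts": joint torques, N m; "eef_pos": TCP position; "tool_rot": TCP orientation; "ft_force": force on the tool from outside, world axes, zero at the start; "torque": the same for the moment, N m; "finger_gap": finger opening in mm.
Only numpy, scipy, OpenCV 4.12 (cv2) and the standard library are available. Lean on these libraries where they do the work, as an engineer would, in place of code of your own. Each camera call takes 0.05 s, during which the arm holds its last target. There are 200 camera calls.

## Working session

There is one attempt and no reset: what is moved stays moved. The work goes in short steps, each a Python script; the robot and the scene stay as the last script left them, time stands still between calls to the robot, and variables do not carry over. Pictures are saved under pics/ and viewed, about 8 in all and at most 12, crops included, and the job is handed in when it is done.

```bash
mkdir -p pics; ls; cat > h.py <<'E'
import numpy as np, cv2, os
from workcell import *
def snap(name,tag):
    c=camera(name); cv2.imwrite(f'pics/{tag}.png',c['image'])
    np.savez(f'pics/{tag}.npz',**{k:np.array(v) for k,v in c.items()}); return c
def load(tag): return dict(np.load(f'pics/{tag}.npz'))
def pts(c):
    h,w=c['range_z'].shape; v,u=np.mgrid[:h,:w]; d=c['range_z']
    P=np.stack([(u-c['cx'])/c['fx']*d,-(v-c['cy'])/c['fy']*d,-d,np.ones_like(d)],-1)
    return (P@np.array(c['cam_to_world']).T)[...,:3]
def crop(tag,u0,v0,u1,v1,s,out):
    im=cv2.imread(f'pics/{tag}.png')[v0:v1,u0:u1]; cv2.imwrite(f'pics/{out}.png',cv2.resize(im,None,fx=s,fy=s,interpolation=cv2.INTER_CUBIC))
E
python3 - <<'E'
from h import *
s=read_state();print(s['time'],s['eef_pos'],s['tool_rot'],s['finger_gap'],s['ft_force'],grip_point_offset)
a=snap('top','t0');b=snap('side','s0')
for c in(a,b):print(c['fx'],c['fy'],c['cx'],c['cy'],np.round(c['cam_to_world'],3),[k for k in c])
E
```

```text
pics
0.0 [210.60995362 588.10098494 230.75191872] [[ 3.37083876e-01  9.41474580e-01 -2.73831363e-04]
 [ 9.41473990e-01 -3.37083973e-01 -1.05891453e-03]
 [-1.08924528e-03  9.91379084e-05 -9.99999402e-01]] 85.502140247597 [-0.76447727  0.43533001 -0.24891388] -18.700000000000003
413.3561572936212 413.3561572936212 282.3451278308262 216.76265520867886 [[ 9.00000e-03  9.97000e-01 -7.30000e-02  4.88175e+02]
 [-1.00000e+00  1.00000e-02  2.00000e-03  3.37120e+01]
 [ 2.00000e-03  7.30000e-02  9.97000e-01  1.39456e+03]
 [ 0.00000e+00  0.00000e+00  0.00000e+00  1.00000e+00]] ['image', 'range_z', 'fx', 'fy', 'cx', 'cy', 'cam_to_world']
406.2102654675156 406.2102654675156 281.51960330600656 207.36833666116723 [[ 1.000000e+00  2.100000e-02 -1.100000e-02  5.539150e+02]
 [-1.800000e-02  4.060000e-01 -9.140000e-01 -1.025361e+03]
 [-1.400000e-02  9.140000e-01  4.060000e-01  5.769040e+02]
 [ 0.000000e+00  0.000000e+00  0.000000e+00  1.000000e+00]] ['image', 'range_z', 'fx', 'fy', 'cx', 'cy', 'cam_to_world']
```

View pics/t0.png

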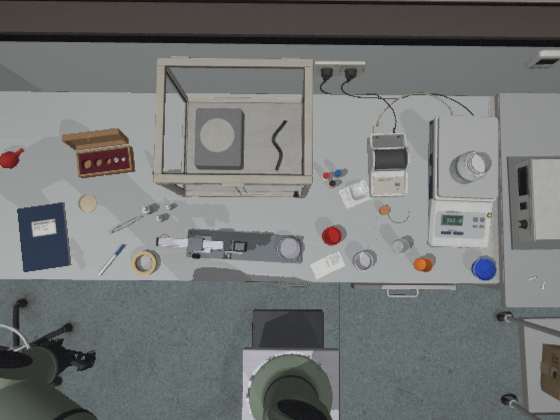

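View pics/s0.png

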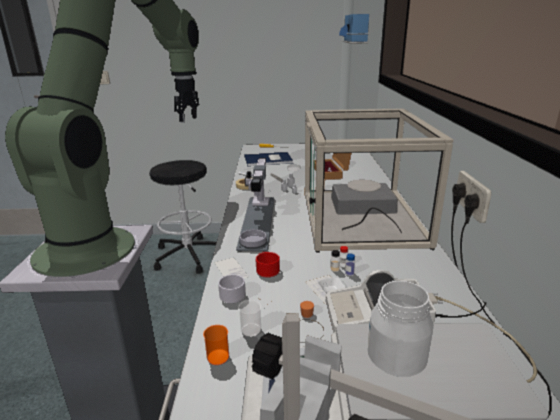

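The top view shows the possible cups: red cup (332,236), which is a look-alike, and the grey aluminium cup (364,260). The beakers are clear glass (402,243) and orange (423,264), also a look-alike. The dish is at (289,247) and the head at about (240,245). I choose the grey cup and the clear beaker and check them in a close crop.

```bash
python3 - <<'E'
from h import *
crop('t0',150,170,440,290,2.7,'t0c')
c=load('t0');P=pts(c)
def blob(name,u,v,r,z0,z1):
    Q=P[v-r:v+r+1,u-r:u+r+1].reshape(-1,3);Q=Q[(Q[:,2]>z0)&(Q[:,2]<z1)]
    if len(Q): print(name,len(Q),Q.mean(0).round(1),np.median(Q,0).round(1),Q.min(0).round(1),Q.max(0).round(1), ((Q.min(0)+Q.max(0))/2).round(1))
blob('cup',364,260,14,30,55)
blob('beaker',402,243,14,10,75)
blob('dish',289,247,16,22,45)
blob('head',240,245,12,125,160)
blob('red',332,236,14,30,55)
blob('plate',262,246,8,5,15)
blob('bar',215,243,40,128,170)
blob('bench',320,200,8,-20,20)
E
```

```text
cup 70 [ 445.6 -233.7   38.3] [ 444.6 -234.8   38.6] [ 415.4 -263.    31.2] [ 474.  -204.    44.7] [ 444.7 -233.5   38. ]
beaker 133 [ 495.3 -357.1   40.3] [ 494.8 -362.4   40.2] [ 474.7 -378.2   10.1] [ 517.2 -332.2   63.1] [ 495.9 -355.2   36.6]
dish 71 [481.4   9.7  29.1] [478.4   8.3  29.1] [445.  -24.6  22.1] [520.8  48.1  36.5] [482.9  11.8  29.3]
head 228 [486.7 169.3 139.2] [486.6 168.3 140.1] [455.8 140.9 125.8] [507.4 196.1 149.1] [481.6 168.5 137.4]
red 65 [ 528.2 -131.7   38.8] [ 528.2 -132.    39.1] [ 499.  -161.6   30.3] [ 558.  -101.6   47.3] [ 528.5 -131.6   38.8]
plate 272 [490.4  98.5   9.8] [490.4  98.5   9.8] [463.5  71.5   5. ] [517.3 125.6  14.9] [490.4  98.5  10. ]
bar 767 [492.3 244.8 139.2] [493.8 247.1 139.4] [452.8 140.9 128.4] [515.7 358.  149.1] [484.2 249.4 138.7]
bench 288 [ 6.48e+02 -9.59e+01 -3.00e-01] [ 6.479e+02 -9.580e+01 -5.000e-01] [ 620.2 -123.8   -7.7] [676.  -68.4   7.4] [ 6.481e+02 -9.610e+01 -1.000e-01]
```

View pics/t0c.png

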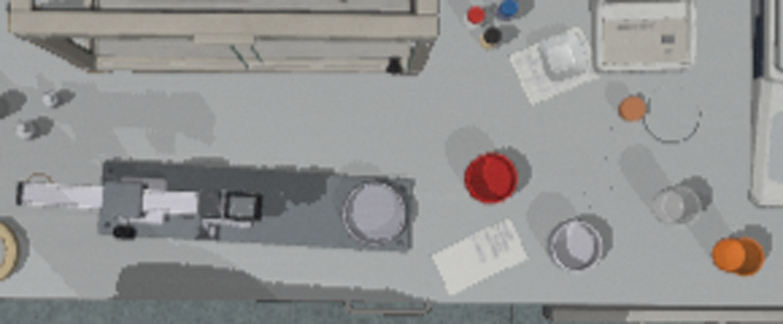

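```bash
cat >> h.py <<'E'
def proj(c,X):
    X=np.atleast_2d(X); M=np.linalg.inv(c['cam_to_world']); q=X@M[:3,:3].T+M[:3,3]
    return np.stack([c['cx']+c['fx']*q[:,0]/-q[:,2], c['cy']-c['fy']*q[:,1]/-q[:,2]],1)
def ray(c,u,v,z):
    T=np.array(c['cam_to_world']); d=T[:3,:3]@[(u-c['cx'])/c['fx'],-(v-c['cy'])/c['fy'],-1]
    return T[:3,3]+d*(z-T[2,3])/d[2]
def overlay(tag,u0,v0,u1,v1,s,circ,lines=()):
    c=load(tag); im=cv2.resize(c['image'][v0:v1,u0:u1],None,fx=s,fy=s,interpolation=cv2.INTER_CUBIC)
    a=np.linspace(0,2*np.pi,60)
    L=[np.stack([x+r*np.cos(a),y+r*np.sin(a),0*a+z],1) for x,y,z,r in circ]+[np.array(l,float) for l in lines]
    for l in L:
        p=((proj(c,l)+.5-[u0,v0])*s-.5)
        cv2.polylines(im,[np.round(p*16).astype(np.int32)],False,(0,255,0),1,cv2.LINE_AA,4)
    return im
E
python3 - <<'E'
from h import *
c=load('t0');P=pts(c)
g=c['image'].astype(int)
sub=np.zeros(P.shape[:2],bool);sub[222:268,185:306]=1
m=sub&(P[...,2]>4)&(P[...,2]<15)&(np.abs(g.mean(-1)-90)<40)
xy=P[m][:,:2].astype(np.float32)
# plate edges: robust fit of extreme points per y bin
print(cv2.minAreaRect(xy))
ys=np.arange(-30,325,8);lo=[];hi=[]
for y in ys:
    q=xy[np.abs(xy[:,1]-y)<4]
    if len(q)>3: lo.append((y,q[:,0].min()));hi.append((y,q[:,0].max()))
for e in(lo,hi):print(np.polyfit(*np.array(e).T,1),len(e))
m=sub&(P[...,2]>128);q=P[m];q=q[(q[:,1]>230)]
print('bar',np.polyfit(q[:,1],q[:,0],1))
d=ray(c,288.9-.3,247.8-.3,30);print('dish',d)
cu=ray(c,363,260,40);print('cup',cu)
b=ray(c,401,245.5,60);print('bk',b)
y=-0.06
def S(x,yy,z): # stand->world
    return [d[0]+x*np.cos(y)-yy*np.sin(y),d[1]+x*np.sin(y)+yy*np.cos(y),z]
circ=[(*d[:2],30,38.5),(445.,-233.5,40,31),(445.,-233.5,0,31),(496,-354,60,23),(496,-354,0,23)]
hd=[S(a,b,142) for a,b in((-15,130),(15,130),(15,170),(-15,170),(-15,130))]
pl=[S(a,b,10) for a,b in((-45,-45),(45,-45),(45,340),(-45,340),(-45,-45))]
A=overlay('t0',180,215,320,275,5.5,circ,[hd,pl]);B=overlay('t0',340,235,430,275,4,circ);C=overlay('s0',210,170,280,340,4,circ,[hd,pl])
cv2.imwrite('pics/o1.png',A)
H=max(B.shape[0],C.shape[0]);M=np.zeros((H,B.shape[1]+C.shape[1],3),np.uint8)
M[:B.shape[0],:B.shape[1]]=B;M[:C.shape[0],B.shape[1]:]=C
R=cv2.resize(A,(360,int(A.shape[0]*360/A.shape[1])));
cv2.imwrite('pics/o1.png',A[:600,:800]);
A2=cv2.resize(A,None,fx=.66,fy=.66)
M=np.zeros((600,800,3),np.uint8);M[:A2.shape[0],:508]=A2[:,:508];M[240:240+160,:360]=B
C2=C[:600,:280];M[:C2.shape[0],515:795]=C2
cv2.imwrite('pics/o1.png',M)
E
```

```text
((485.18121337890625, 155.41049194335938), (126.08682250976562, 394.92608642578125), 2.025535821914673)
[3.57295653e-02 4.40985444e+02] 45
[5.19113664e-02 5.26390693e+02] 45
bar [4.68989414e-02 4.82559602e+02]
dish [486.25413617   9.91527673  30.        ]
cup [ 447.90701469 -232.96612281   40.        ]
bk [ 496.16333234 -351.77045373   60.        ]
```

View pics/o1.png

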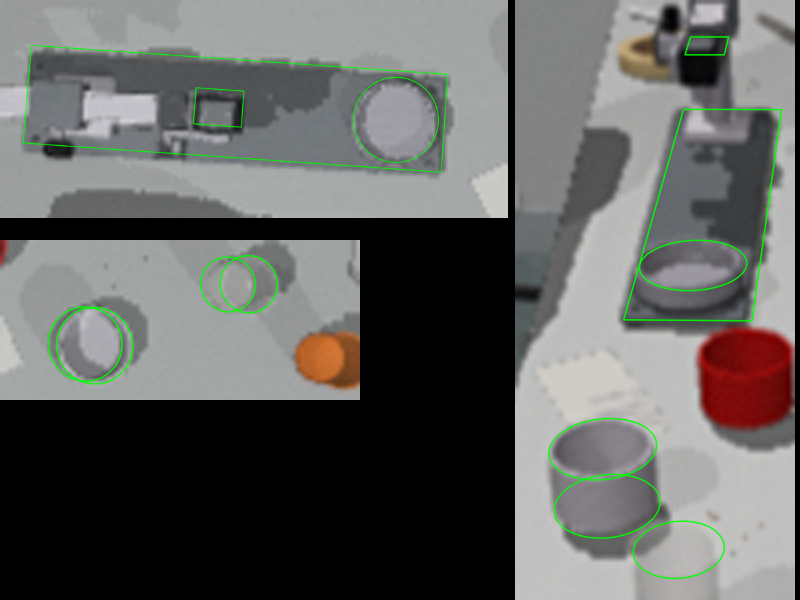

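The overlay fits the grey cup, dish, plate and head to within a few mm, and the beaker sits at about (402,243). I'm now checking reach and joint margins.

```bash
cat >> h.py <<'E'
def R(yaw): # jaw axis at yaw from world x, tool down
    c,s=np.cos(yaw),np.sin(yaw); return np.array([[c,s,0],[s,-c,0],[0,0,-1.]])
def st(t=''):
    s=read_state(); print(t,'t=%.2f'%s['time'],'p',np.round(s['eef_pos'],1),'gap %.1f'%s['finger_gap'],'f',np.round(s['ft_force'],1)); return s
E
python3 - <<'E'
from h import *
c=load('t0')
print('orange',ray(c,421,264,60),'stopper',ray(c,384,210,25),'tape',ray(c,145,262,19),'boat',ray(c,355,192,10))
for n,p in dict(start=(210,588,231),way=(330,330,300),cup=(445,-233.5,18),cuph=(445,-233.5,120),bk=(496,-354,40),bkh=(496,-354,160),dish=(486,10,32),head=(493,160,106),headh=(493,160,230),end=(486,10,106)).items():
    for y in(-.05,np.pi/2,np.pi-.05,-np.pi/2):
        q=inverse_kinematics(p,R(y)); print(n,round(y,2),None if q is None else np.round(q,2))
E
```

```text
orange [ 437.46870138 -415.39638869   60.        ] stopper [ 613.71013452 -306.60804298   25.        ] tape [433.90202686 484.30107881  19.        ] boat [ 675.11737334 -212.93202862   10.        ]
start -0.05 [-1.51  0.54  0.27  1.61 -0.16  1.01 -1.23]
start 1.57 [-1.24  0.52 -0.12  1.6   0.07  1.03  0.19]
start 3.09 [-1.    0.56 -0.48  1.58  0.28  1.07  1.53]
start -1.57 [-1.76  0.62  0.69  1.63 -0.44  1.06 -2.51]
way -0.05 [-1.18  0.19  0.32  1.92 -0.07  1.04 -0.88]
way 1.57 [-0.87  0.19 -0.05  1.91  0.01  1.04  0.65]
way 3.09 [-0.59  0.21 -0.37  1.9   0.09  1.05  2.09]
way -1.57 [-1.48  0.22  0.68  1.94 -0.16  1.04 -2.3 ]
cup -0.05 [ 0.29  0.69  0.1   2.06 -0.17  0.4   0.47]
cup 1.57 [ 0.4   0.68 -0.05  2.05  0.08  0.41  1.86]
cup 3.09 [-0.18  0.89  0.79  2.08 -1.09  0.67 -1.81]
cup -1.57 [ 0.14  0.71  0.31  2.07 -0.5   0.43 -0.73]
cuph -0.05 [-0.11  0.6   0.66  2.04 -0.57  0.69  0.87]
cuph 1.57 [ 0.14  0.51  0.29  2.03 -0.24  0.63  2.17]
cuph 3.09 [-0.39  0.93  1.22  2.05 -1.08  1.02 -1.79]
cuph -1.57 [-0.26  0.71  0.92  2.05 -0.81  0.8  -0.42]
bk -0.05 [ 0.24  0.8   0.43  1.78 
[... 561 characters left out ...]
57 [-0.43  0.69  0.39  2.11 -0.59  0.45 -1.15]
head -0.05 [-0.68  0.56  0.34  2.   -0.31  0.63 -0.18]
head 1.57 [-0.44  0.54  0.02  1.99 -0.01  0.62  1.16]
head 3.09 [-0.16  0.55 -0.36  1.97  0.3   0.67  2.38]
head -1.57 [-0.82  0.61  0.55  2.01 -0.51  0.66 -1.52]
headh -0.05 [-0.76  0.38  0.44  1.9  -0.2   0.91 -0.27]
headh 1.57 [-0.51  0.36  0.1   1.88 -0.04  0.9   1.19]
headh 3.09 [ 0.44  0.65 -1.27  1.84  0.68  1.18  2.03]
headh -1.57 [-0.95  0.44  0.71  1.91 -0.35  0.93 -1.65]
end -0.05 [-0.43  0.53  0.39  2.08 -0.35  0.59  0.15]
end 1.57 [-0.19  0.5   0.07  2.07 -0.06  0.58  1.48]
end 3.09 [-0.9   0.94  1.22  2.1  -1.12  1.01 -2.24]
end -1.57 [-0.55  0.57  0.55  2.09 -0.51  0.62 -1.21]
```

```bash
python3 - <<'E'
from h import *
H=np.pi/2
movep([330,330,300],R(H));st('way')
movep([445,-233.5,110],R(H));st('above')
print(movel([445,-233.5,18],max_speed=120,guard=15));st('down')
clamp();st('cl1');open_gripper()
movep([445,-233.5,18],R(-.05));clamp();st('cl2')
movel([445,-233.5,90]);st('lift')
snap('side','s1');snap('top','t1')
crop('s1',170,180,340,320,4.5,'s1c')
E
```

```text
way t=1.23 p [329.7 330.9 299.9] gap 85.2 f [-0.6  0.5  0.3]
above t=3.39 p [ 445.6 -232.7  110.1] gap 85.4 f [-0.2  0.4 -0.1]
False
down t=4.31 p [ 445.2 -233.7   18.5] gap 85.3 f [-0.8  0.3  0.1]
cl1 t=4.69 p [ 445.4 -233.6   19. ] gap 59.2 f [-3.4  1.  18.1]
cl2 t=6.53 p [ 444.9 -233.6   18.7] gap 60.3 f [-4.1  4.  21.7]
lift t=7.16 p [ 444.9 -233.1   89.4] gap 60.4 f [ 0.  -0.7 -1.5]
```

View pics/s1c.png

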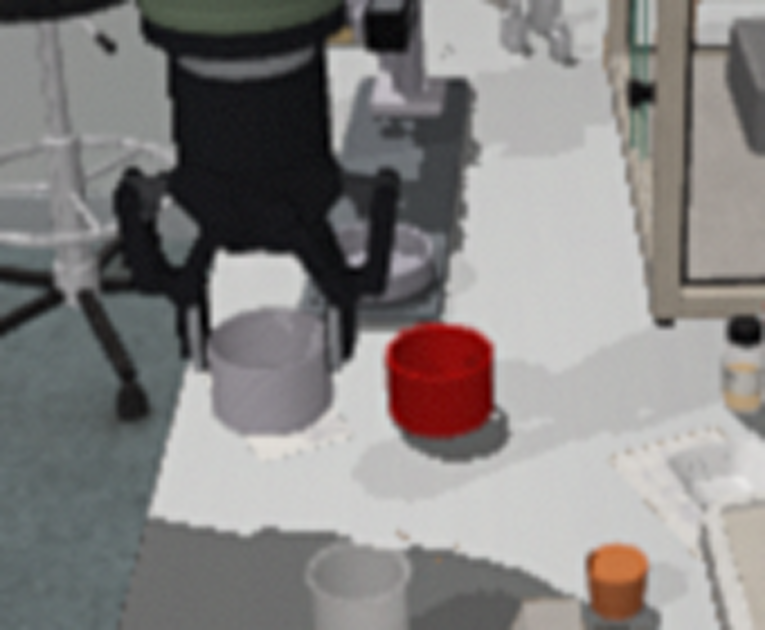

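The cup is held level, with its base at crop (271,433). I move it above the dish and compare.

```bash
python3 - <<'E'
from h import *
movel([486.2,9.9,75],max_speed=250);s=st()
snap('side','s2');snap('top','t2')
x,y,z=s['eef_pos'];b=z-18.7
d=(486.25,9.9)
A=overlay('s2',215,190,295,270,7,[(x,y,b,31),(x,y,b+40,31),(*d,30,38.5)])
B=overlay('t2',255,220,325,275,3.2,[(x,y,b+40,31),(*d,30,38.5)])
M=np.zeros((560,800,3),np.uint8);M[:,:560]=A[:560,:560];M[:176,565:565+224]=B[:176,:224]
M[200:376,565:789]=cv2.resize(load('t2')['image'][220:275,255:325],(224,176));cv2.imwrite('pics/o2.png',M)
E
```

```text
t=8.40 p [486.    8.6  75.1] gap 60.3 f [-1.1 -0.3 -1.3]
```

View pics/o2.png

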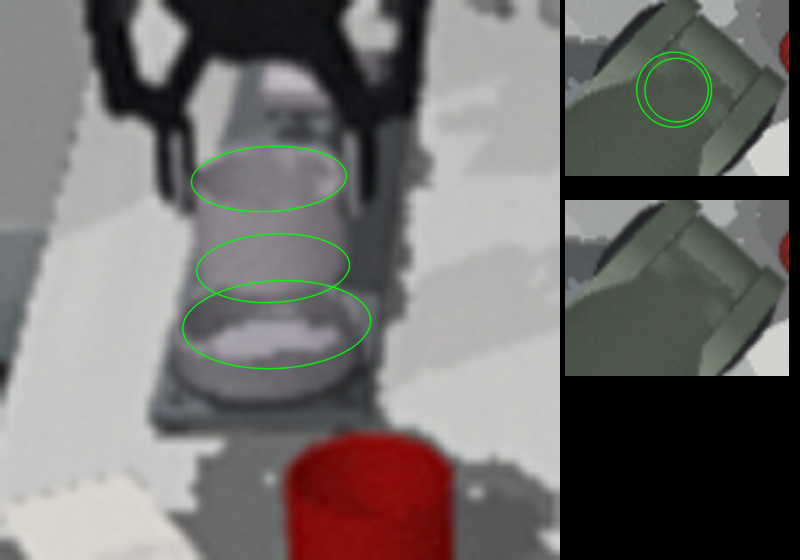

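Held cup and dish agree with the overlay to about 1–2 mm (dish rim about 4 crop px to the left of the overlay). I nudge x and lower under guard.

```bash
python3 - <<'E'
from h import *
p=[485,10.3]
movel(p+[60],max_speed=80);wait(.2);st('pre')
g=movel(p+[31],max_speed=40,guard=8);s=st(g)
E
```

```text
pre t=9.04 p [485.2  10.2  60.2] gap 60.6 f [-0.9 -0.2 -0.3]
True t=9.69 p [484.8  10.3  32.8] gap 60.3 f [-1.3  0.6 10.3]
```

Contact came at floor height (base 14 mm). I release, rise, and look from both cameras on the way to the beaker.

```bash
python3 - <<'E'
from h import *
open_gripper();wait(.2);st('open')
movel([485,10.3,110],max_speed=200)
movep([480,-200,170],R(-.05));st()
snap('side','s3');snap('top','t3')
c=load('t3');P=pts(c)
Q=P[230:262,270:305].reshape(-1,3);Q=Q[(Q[:,2]>44)&(Q[:,2]<62)];print(len(Q),Q.mean(0),(Q.min(0)+Q.max(0))/2,np.ptp(Q,axis=0))
bx,by=496,-354
A=overlay('s3',215,150,295,270,4.5,[(484.8,10.3,54,31)]);
B=overlay('t3',255,220,325,275,4,[(484.8,10.3,54,31)])
C=overlay('s3',200,270,300,350,4.2,[(bx,by,60,23),(bx,by,0,23)])
D=overlay('t3',370,220,440,280,4,[(bx,by,60,23),(bx,by,0,23)])
M=np.zeros((600,800,3),np.uint8)
def put(I,x,y):
    h=min(I.shape[0],600-y);w=min(I.shape[1],800-x);M[y:y+h,x:x+w]=I[:h,:w]
put(A,0,0);put(C,365,264);put(B,365,0);put(D[:, :],0,545) if 0 else None
put(D,520+130,20)
cv2.imwrite('pics/o3.png',M)
E
```

```text
open t=10.27 p [484.5  10.4  32.7] gap 85.1 f [ 0.2 -0.4  0.6]
 t=11.68 p [ 479.9 -199.4  169.3] gap 85.3 f [-0.7  0.3 -0.2]
56 [484.77253392   8.20213133  53.60345221] [484.70668092   8.98369989  51.93826299] [58.17470271 58.48710037 15.39398959]
```

View pics/o3.png

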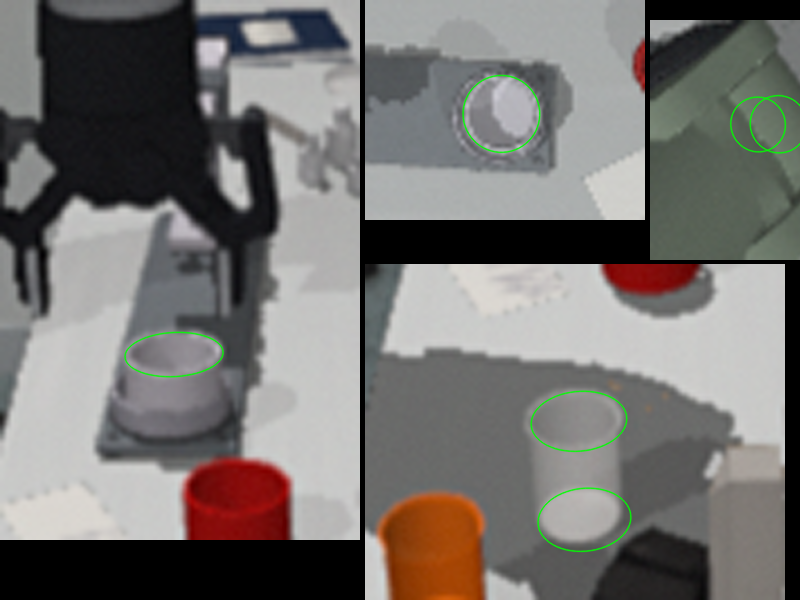

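The cup is nested (side crop rim matches; top view concentric in dish). The beaker rim is centred at crop (573,420), about 2.5 mm to −x of my guess. Next I centre it with a low squeeze, then grasp near the rim.

```bash
python3 - <<'E'
from h import *
H=np.pi/2;b=[493.5,-353]
movep(b+[130],R(-H));st('above')
print(movel(b+[22],max_speed=120,guard=12));st('down')
clamp();st('cl1');open_gripper();wait(.2)
movel(b+[40],max_speed=80)
movep(b+[40],R(-.05));wait(.2);st('rot');clamp();wait(.2);st('cl2')
movel(b+[125],max_speed=120);wait(.1);st('lift')
snap('side','s4');crop('s4',180,180,330,330,4,'s4c')
E
```

```text
above t=12.81 p [ 493.8 -352.1  129.9] gap 85.5 f [-0.1 -0.2 -0.4]
False
down t=13.86 p [ 493.7 -353.3   22.6] gap 85.3 f [ 0.2 -1.4 -0.2]
cl1 t=14.32 p [ 493.7 -353.3   22.5] gap 44.3 f [-0.8 -1.2  7.2]
rot t=16.85 p [ 493.4 -353.    39.9] gap 85.8 f [-0.   0.2  1. ]
cl2 t=17.52 p [ 493.6 -353.1   40.3] gap 43.4 f [-0.2  0.9  5.2]
lift t=18.48 p [ 493.2 -352.8  124.2] gap 43.6 f [ 0.6 -0.6 -0.2]
```

View pics/s4c.png

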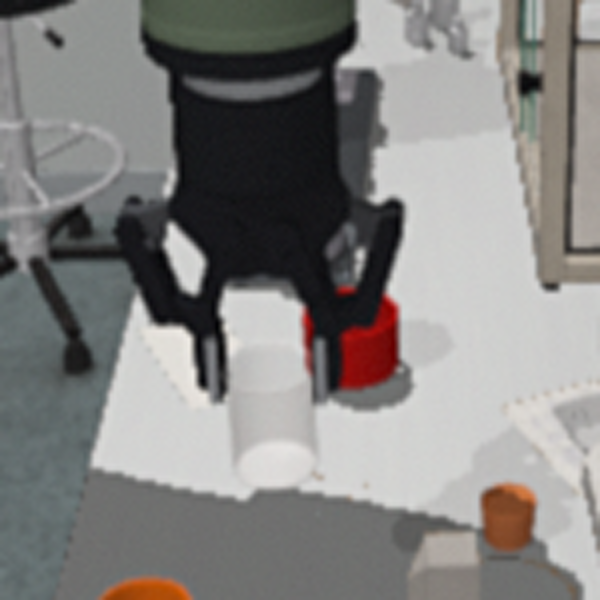

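The beaker is held upright between the pads (crop 275,420). I carry it over the cup and lower it under guard.

```bash
python3 - <<'E'
from h import *
p=[484.8,10.0]
movel(p+[125],max_speed=250);movel(p+[100],max_speed=80);wait(.3);s=st('above')
snap('side','s5')
g=movel(p+[56],max_speed=35,guard=4);s=st(g)
x,y,z=s['eef_pos']
snap('side','s6');crop('s6',205,170,305,270,6,'s6c')
E
```

```text
above t=20.89 p [484.9  10.1 100.2] gap 43.7 f [-0.1  0.4 -0.7]
True t=22.04 p [484.8   9.9  58.2] gap 43.9 f [-1.1  0.9  9.9]
```

View pics/s6c.png

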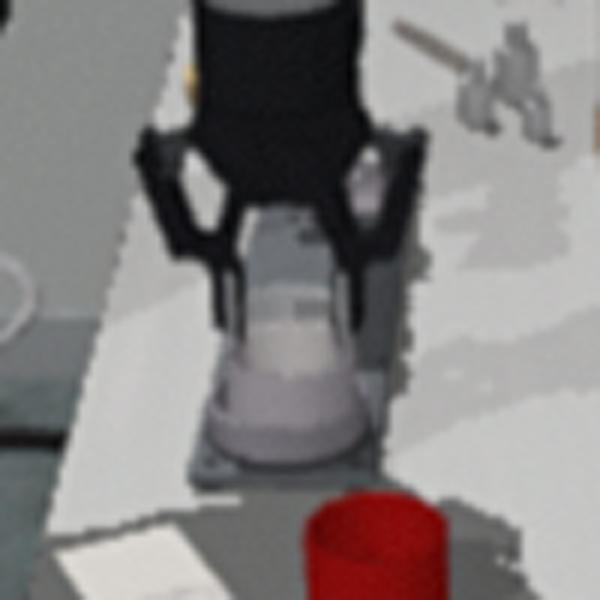

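Contact at beaker base 17.9 mm, so it stands on the cup floor. I release, retreat, and look at the nest and the head.

```bash
python3 - <<'E'
from h import *
open_gripper();wait(.3);st('open')
movel([484.8,10.0,130],max_speed=150)
movep([430,-170,230],R(-.05));st()
snap('side','s7');snap('top','t7')
d=(484.8,10.0);yw=-.05
S=lambda x,yy,z:[d[0]+x*np.cos(yw)-yy*np.sin(yw),d[1]+x*np.sin(yw)+yy*np.cos(yw),z]
hd=[S(a,b,142) for a,b in((-15,130),(15,130),(15,170),(-15,170),(-15,130))]
pl=[S(a,b,10) for a,b in((-45,-45),(45,-45),(45,340),(-45,340),(-45,-45))]
co=[S(a,b,141) for a,b in((-39,177),(16,177),(16,200),(-39,200),(-39,177))]
ax=[S(0,a,135) for a in(177,404)]
cc=[(*d,54,31),(*d,78,23)]
A=overlay('t7',150,220,310,275,5,cc,[hd,pl,co,ax]);A0=overlay('t7',180,225,260,265,5,[]);C=overlay('s7',215,150,275,270,2.4,cc[1:],[hd])
M=np.zeros((590,800,3),np.uint8);M[:275]=A[:275,:800];M[280:480,:400]=A0[:200,:400];M[280:568,420:564]=C[:288,:144];M[280:568,600:744]=overlay('s7',215,150,275,270,2.4,[])[:288,:144]
cv2.imwrite('pics/o7.png',M)
E
```

```text
open t=22.88 p [484.5  10.   57.9] gap 85.5 f [-0.4 -0.1 -0.1]
 t=24.38 p [ 430.1 -169.5  229.5] gap 84.9 f [-0.3 -0.3 -0.2]
```

View pics/o7.png

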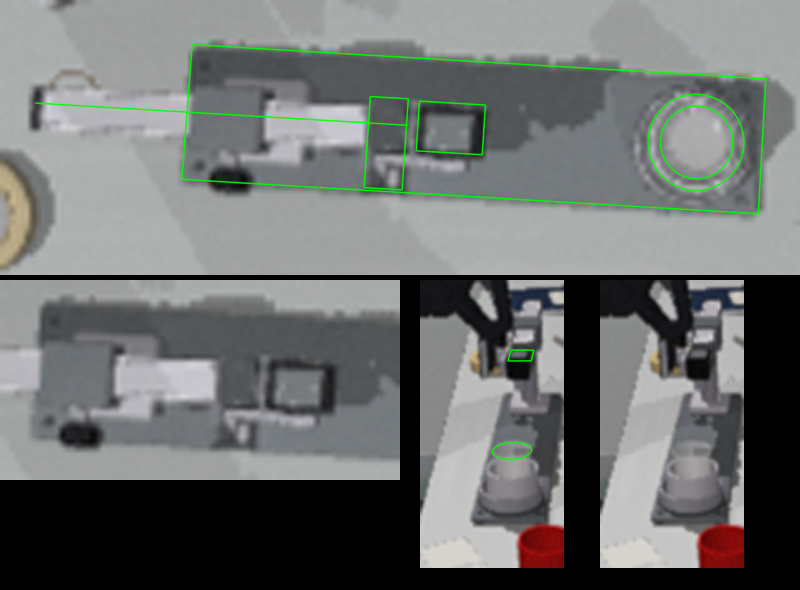

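The nest looks right in both views (beaker rim at side crop (693,450)). The head is at top crop (451,129), matching the overlay to about 1 mm; the bar suggests a yaw of about −0.044. Now the pinch.

```bash
python3 - <<'E'
from h import *
Y=-.044;p=[490.8,159.5]
movep(p+[220],R(Y));st('above')
movel(p+[150],max_speed=150)
print(movel(p+[106],max_speed=80,guard=8));wait(.2);st('down')
clamp();wait(.3);s=st('pinch');print(np.round(s['torque'],2))
snap('side','s8');snap('top','t8')
crop('s8',205,140,305,220,7,'s8c')
E
```

```text
above t=25.74 p [491.  158.2 220.2] gap 85.4 f [-0.2 -0.6  0.4]
False
down t=27.26 p [491.  159.6 106.3] gap 85.4 f [-0.  -0.2  0.1]
pinch t=28.12 p [489.  159.6 106.1] gap 33.2 f [-14.4   1.2  18.9]
[ 0.19  3.79 -0.13]
```

View pics/s8c.png

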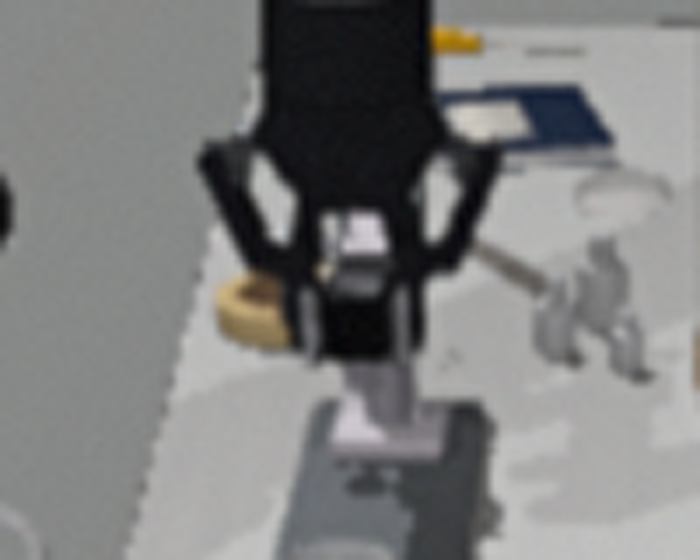

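The pinch closed to 33.2 mm (the gauge reads about 1.5 mm low, so the button is fully in) and the head sits centred between the pads in the side crop. A 14 N side force shows I'm about 2 mm off in x, so I relieve that and then draw in stages.

```bash
python3 - <<'E'
from h import *
x0,y0=488.6,159.6
movel([x0,y0,106],max_speed=20);wait(.3);st('relieved')
for d in(20,80):
    movel([x0-.040*d,y0-d*.9992,106],max_speed=50);wait(.3);st(d)
E
```

```text
relieved t=28.77 p [488.9 159.6 106.1] gap 33.2 f [ 5.1 -0.9  3.4]
20 t=29.62 p [487.9 140.2 106.1] gap 33.1 f [3.2 2.2 7.6]
80 t=31.27 p [485.   80.3 106.1] gap 32.7 f [-2.2  3.2 12.8]
```

```bash
python3 - <<'E'
from h import *
movel([482.3,9.6,106],max_speed=50);wait(.5);s=st(150)
snap('side','s9');snap('top','t9')
c=load('t9')
A=overlay('s9',205,140,285,260,5,[(484.8,10,78,23)])
B=overlay('t9',180,220,310,265,3.0,[(484.8,10,78,23)])
M=np.zeros((600,800,3),np.uint8);M[:,:400]=A[:600,:400];M[:135,405:795]=B[:135,:390]
M[150:390,405:795]=cv2.resize(c['image'][225:261,195:253],(390,240),interpolation=cv2.INTER_CUBIC)
cv2.imwrite('pics/o9.png',M)
E
```

```text
150 t=33.33 p [481.6  10.2 106.1] gap 33.2 f [-5.5  2.9 17.2]
```

View pics/o9.png

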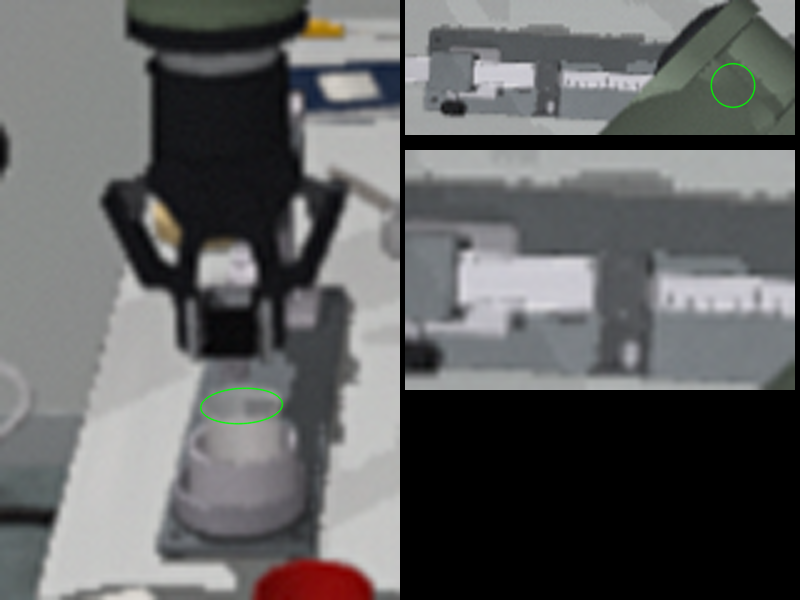

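TCP travel along the boom is 149.5 mm. The scale is resolved only coarsely (mouth near crop (650,290)), so I check its marks numerically.

```bash
python3 - <<'E'
from h import *
c=load('t9');g=c['image'].mean(-1).astype(int)
print('u  ',list(range(226,256)))
for v in range(240,252):print(v,g[v,226:256])
# expected mark positions (pixel) for boom=150, mouth from stand frame
hx=481.6+.75;hy=10.2
e=np.array([np.sin(.042),np.cos(.042)])
for m,t in((27-0,'mouth: head+177'),):pass
for s,n in((177,'mouth'),(187,'140'),(197-0,'130')):pass
for k in(177,167,157,147,137,127,117):print(k,proj(c,[[hx+e[0]*k,hy+e[1]*k,134]]).round(1))
# head visible edge in side view at home vs now
for t in('s8','s9'):print(t)
E
```

```text
u   [226, 227, 228, 229, 230, 231, 232, 233, 234, 235, 236, 237, 238, 239, 240, 241, 242, 243, 244, 245, 246, 247, 248, 249, 250, 251, 252, 253, 254, 255]
240 [ 87  83  84  83  78  80 115 110  85  83  88  87  87  85  87  86  83  86
  86  87  86  87  86  87  86  86  89  86  87  87]
241 [ 88  91  91  83  81  66 112 121 114 115 117 115 114 114 117 116 115 114
 111  86  85  85  86  89  87  88  88  91 114 114]
242 [ 90  94  92  86  82  56 108 123 124 123 124 124 123 122 121 122 122 125
 122 112  87  87  85  87  86  87  86  95 124 123]
243 [ 89  87  88  89  88  73 132 154 150 142 139 127 111 116 115 114 104 107
 124 119  86  87  86  87  87  86  87  94 125 122]
244 [ 87  85  87  89  95 108 146 190 189 186 187 185 181 184 183 184 189 190
 193 191 189 188 156 151 142 135 119 116 113 102]
245 [ 87  87  89  89  96 120 152 202 201 200 201 202 199 200 200 201 202 202
 203 204 199 181 195 194 193 191 186 186 184 183]
246 [ 87  87  88  89  98 120 151 196 176 202 201 200 201 201 200 201 201 200
 200 202 190 148 203 203 202 203 204 202 201 202]
247 [ 87  88  86  89  91 117 152 191 146 202 193 159 200 196 177 201 201 197
 179 203 192 139 202 199 180 203 199 177 202 202]
248 [ 90  88  88  86  80 112 153 169 169 192 180 148 193 206 175 208 209 204
 169 204 197 163 205 197 172 204 198 164 179 201]
249 [ 92 108  89  88  79  90 134 135 143 144 140 132 147 154 142 153 152 141
 142 155 138 130 151 155 133 182 185 173 182 195]
250 [ 84  91  86  87  82  87 125 125 124 127 125 124 124 123 122 123 124 119
 124 123 119 121 124 127 121 139 142 139 143 146]
251 [ 78  79  83  86  86  87 122 126 127 127 126 126 124 124 124 123 123 124
 124 123 123 124 124 122 125 124 122 123 124 124]
177 [[231.  245.8]]
167 [[234.3 246. ]]
157 [[237.5 246.2]]
147 [[240.8 246.3]]
137 [[244.1 246.5]]
127 [[247.4 246.7]]
117 [[250.7 246.9]]
s8
s9
```

The scale confirms it: the long 100 mm mark is at u≈247, which puts the 150 mm mark 16.4 px away at u≈230.6. The mouth edge is at about 231, so the agreement is within about 1.5 mm. I make a 0.5 mm trim and hand in.

```bash
python3 - <<'E'
from h import *
movel([482.8,9.1,106],max_speed=10);wait(.5);a=st('trim');wait(.3);b=st('hold')
print(np.abs(b['qvel']).max(), np.hypot(*(np.array(b['eef_pos'])[:2]-[488.9,159.6])))
finish_job()
E
```

```text
trim t=34.17 p [481.6   9.8 106. ] gap 33.1 f [-9.6  3.7 21.2]
hold t=34.48 p [481.6   9.7 106. ] gap 33.1 f [-10.2   3.6  20. ]
0.0015079430684219707 150.0301477500967
the job is handed in; nothing more can be done
```

I set the grey cup in the dish, stood the glass beaker inside it and let go of both. Then I pinched the sensor head, drew the boom out to 150 mm and handed in at 34.5 s while still holding it; `finish_job` reports no verdict.

**Vessels:** Each vessel touched down within 0.2 mm of its expected floor height, the cup at about 14 mm and the beaker at about 18 mm. In the later pictures both were upright with nothing touching them. The red and orange look-alikes and the bystanders were never approached closely, but I did not measure them again at the end.

**Pinch and boom:**
- The gripper gap read 33.1 mm. The gauge reads about 1.5 mm low, so this matches the button fully in.
- Travel from home measured 150.0 mm and the arm was steady.
- The top camera's scale marks agreed with 150 mm to about 1.5 mm. I took that picture just before a final 0.5 mm trim and did not repeat it.

**Still off:** About 10 N sideways and 20 N vertical force remained on the tool, probably a slight misalignment with the boom axis plus the gripper's closing swing. The pinch first landed about 2 mm off in x, which I corrected before pulling.

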